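Take the dried gel out of the dryer and stand it on the viewer

TASK

The gel in the orange frame is dry: stand the white-capped bottle upright somewhere out of the drawer's way (the drawer must not run into it), pull the dryer's drawer out to its stop and slide the orange frame straight up out of its slot. Set the frame down, without dropping it, on the ledge of the gel viewer, right way up, centred and leaning flat back against the light panel. Then push the drawer fully home so that the grey frames, still in their slots, go on drying, and leave everything else as it stands.

Things in the scene. Friction and masses are not known exactly. Their poses are not given: they have to be found in the camera images.
- dryer: Bench gel dryer (fixed), a white box 185 mm deep (x), 230 wide (y), 152 high. Origin: centre of its underside. Front face at x = -92.5 mm, looking along its -x. Its drawer (front panel 172 wide, z 16 to 142, 12 mm proud of the front face, middle at y = +22 mm) fills the left part of the front; right of it is a control column.
- drawer (a joint): Slide of the dryer's drawer, m: 0 shut, 0.125 at its outer stop, along the dryer's -x; stays where left, a few newtons move it. Four slots side by side at y = -35, +3, +41, +79 mm in the dryer's frame. Slot floor at z = 28 mm; comb ribs at both ends of each frame reach up to z = 88 mm; about 1 mm play each side of a frame.
- drawer_handle (a point): Middle of the drawer's handle, a level steel bar 11 mm thick, 100 mm long along the dryer's y, 131 mm above the worktop; its axis stands 35 mm in front of the drawer's front panel. Moves with the drawer.
- frame_orange: Gel-drying frame with an orange plastic rim (the only orange one), a flat plate 100 mm wide (its x), 8 thick (its y), 110 high (its z), 0.07 to 0.13 kg. Origin: middle of its lower edge. It stands upright in one of the four slots, its width along the dryer's x; the solid upper rim to hold it by is 26 mm high. Front and back are alike.
- frame_grey_a: Gel-drying frame of the same size and make with a grey rim, in one of the other slots; origin and axes as for the orange frame. Has to stay in its slot.
- frame_grey_b: Gel-drying frame of the same size and make with a grey rim, in one of the other slots; origin and axes as for the orange frame. Has to stay in its slot.
- frame_grey_c: Gel-drying frame of the same size and make with a grey rim, in one of the other slots; origin and axes as for the orange frame. Has to stay in its slot.
- viewer_panel: Gel viewer (fixed): white light panel in a grey housing, leaning back 0.33 rad. Origin: middle of the line where face and ledge meet, 30 mm above the worktop. x into the panel, square to its face; y along the ledge; z up along the face. 134 mm wide, top at z = 72 mm; ledge out to x = -19 mm, ending in a lip 8 mm high, 4 thick. The base behind is lower than the panel.
- bottle: Closed white bottle with a white cap, 45 mm in diameter, 80 mm high, 0.06 to 0.14 kg, standing in front of the dryer's drawer. Origin: centre of its underside.
- flask: Stoppered glass flask, 60 mm in diameter at its bulb, 168 mm high, standing beside the dryer and behind the viewer. Origin: centre of its underside. Bystander.
- vial_black: Small vial with a black cap, 15 mm in diameter, 46 high, on the left of the worktop. Origin: centre of its underside. Bystander.
- vial_blue: Small vial with a blue cap, 15 mm in diameter, 46 high, between the dryer and the viewer. Origin: centre of its underside. Bystander.
- tape_roll: Roll of masking tape lying flat, 66 mm in diameter, 19 high, on the left of the worktop. Origin: centre of its underside. Bystander.
Mind the look-alikes: they are no part of the job. What is meant by the bottle is not yellow, and is the smaller of those in its own colour.

How it is judged:
On the way, in this order (a step that is already met when the one before it is completed fails the run):
1. the drawer is pulled out to its stop (within 6 mm) (value of joint drawer above 0.119 m), for 0.2 s.
2. the orange frame is drawn up until its lower edge is clear above the slots, with the drawer still out (z of frame_orange in the frame of dryer above 0.09 m and value of joint drawer above 0.1 m), for 0.1 s.
3. the orange frame is brought down onto the viewer's ledge while the fingers still hold it (foot in the trough, within 30 mm of the middle and 7 mm of the ledge) (y of frame_orange in the frame of viewer_panel between -0.03 and 0.03 m and x of frame_orange in the frame of viewer_panel between -0.019 and 0.004 m and z of frame_orange in the frame of viewer_panel between -0.004 and 0.007 m and contact force between the fingers and frame_orange above 0.5 N), for 0.1 s.
At the end, for the whole second after the job is handed in: Orange frame right way up on the viewer's ledge (7 mm), within 15 mm of its middle, flat on the panel (13 mm, 0.09 rad), still. Drawer shut to 5 mm, grey frames in their slots. Bottle upright and still on the worktop (x of frame_orange in the frame of viewer_panel between -0.013 and 0.004 m and y of frame_orange in the frame of viewer_panel between -0.015 and 0.015 m and z of frame_orange in the frame of viewer_panel between -0.004 and 0.007 m and angle between the z axis of frame_orange and the z axis of viewer_panel, either way round below 0.09 rad and angle between the y axis of frame_orange and the x axis of viewer_panel, either way round below 0.09 rad and angle between frame_orange's own z axis and vertical below 0.7 rad and linear speed of each of frame_orange, bottle below 0.02 m/s and value of joint drawer below 0.005 m and angle between each of bottle, frame_grey_a, frame_grey_b, frame_grey_c's own z axis and vertical below 0.1 rad and height (world z) of bottle between -0.004 and 0.006 m and z of each of frame_grey_a, frame_grey_b, frame_grey_c in the frame of dryer below 0.036 m); the robot touches nothing.
It fails at once if the bottle is knocked over (angle between bottle's own z axis and vertical above 0.5 rad).
It fails at once if the drawer runs into the bottle, or the bottle is pushed hard against the dryer (contact force between bottle and dryer above 1.5 N).
It fails at once if a grey frame is pulled up out of its slot (z of any of frame_grey_a, frame_grey_b, frame_grey_c in the frame of dryer above 0.048 m).
It fails at once if the flask, a vial or the tape roll is shoved more than 30 mm or knocked over (distance of any of flask, vial_black, vial_blue, tape_roll from where it was at the start of the episode above 0.03 m or angle between any of flask, vial_black, vial_blue's own z axis and vertical above 0.5 rad).
It also fails if it takes over 67 s, if anything falls off the work surface, if the arm or the gripper's body presses on something with over 40 N, if the wrist force passes 120 N, or if a joint passes its speed limit or range.

ROBOT

A 7-joint arm with a two-finger parallel gripper is mounted at the origin on a cart in front of the work surface, level with it; the furniture and walls round the work are solid. World frame = base frame: x ahead of the robot, y to its left, z up, the work surface at z = 0. Lengths are in m, angles in rad, forces in N, time in s.
With the tool pointing down it reaches from about 0.425 to 0.875 m from the base axis. Payload 4.7 kg.
Tool frame: the origin (TCP) lies between the finger pads; the fingertips stand 19 mm ahead of it and the grasp point (between the pads) is the TCP (ctrl.tip_extent is the distance from the TCP to the fingertips, in m); z points along the fingers, y is the line along which they close (so a half turn about z gives the same grasp; the last joint's range is limited). The gripper opens to 87 mm and grips with 3 to 60 N. Pads are 19 mm wide; open, the fingers measure 117 mm over their backs; the gripper's body (75 mm by 190 mm) begins 51 mm behind the grasp point.
Start: joints at [-1.093, 0.321, -0.07, 1.45, 0.023, 1.371, -0.057], TCP at [0.291, 0.581, 0.242] pointing down, gripper open.
Joint ranges: [-2.86, 2.86], [-0.3, 2.09], [-1.38, 1.24], [0.06, 2.45], [-1.56, 4.7], [0.09, 2.05], [-2.69, 2.69]. Speed limits (rad/s): [2.57, 2.57, 3.14, 3.14, 3.14, 3.14, 3.14].

INTERFACE

Orientations are given as a rotation vector (axis times angle).
In Python, from bench import ctrl gives the robot as it stands.
- The arm moves only by the shell command python3 -m crank 'ROWS' [OPENING] [FORCE]. ROWS is JSON, a list of rows, each an object of numbers: "tx", "ty", "tz": the shift along the tool's x, y, z in mm; "turn": the turn about the tool's z in units of 5 degrees (1.0 is 5 degrees). In form: [{"tx": .., "ty": .., "tz": .., "turn": ..}, ...]. A call has 1 to 5 rows; each row is the pose to reach, as a shift and turn from the pose commanded when the call began, along the tool's axes at that moment; what a row does not reach only later rows make up. A row lasts 1/8 s, in which the tool goes at most 62.5 mm and 10.7 degrees, less where a joint would pass 70% of its speed; a pose out of reach is approached as far as the arm can. A call with a gripper value outside its range is refused whole. OPENING is the finger opening in mm, from 0 to 87, set as the call begins (- or left out, the last holds). The fingers move at their own pace and stop on an object; FORCE is the grip in N (left out, the last holds). Time passes only in rows, so rows that repeat a pose let the fingers close. It gives the time, the measured TCP pose, the force, the opening and the grip force at its end, in the units of the state.
- ctrl.get_state(): the state, without advancing time (a new reading comes with each control period).
- ctrl.get_image(name): name is "scene" or "top"; returns (picture, depth): 400x640x3 uint8, red, green, blue; 400x640 float32, m along the optical axis (not along the pixel's ray), 0 where there is no reading.
- ctrl.camera_model(name): a dict with "intrinsics" (3x3 intrinsics, pixels), "origin" and "orientation" of the camera in the world. Camera axes: x right, y down, z forward; pixel columns grow to the right and rows downward; lengths in m; the calibration is good to about 2 mm. A picture is of the moment at which its call begins. camera_model takes no time and is no camera call.
- ctrl.close_job(): hands the job in; it is judged then, once.
Trained networks look in the newest picture that a camera, given by its name, has taken for a name from the list of things; names that differ only in an ending like _2 or _b are one class to them, and where a whole thing is asked for, a point or a joint stands for the part that bears it (a point fixed in the world has none). Each returns a list of dicts, best first, with "confidence" (0 to 1); they miss things now and then, are a little off and sometimes report something else, mostly with a low value. They report only what shows in the picture. A call takes as long as a camera call. They do not tell look-alikes from the thing itself.
- ctrl.recognise(camera, query): "xyz" ([x, y, z] in m, in world coordinates, good to about 4 mm: the middle of the surface that is visible of it).
- ctrl.mark_of(camera, query): "xyz" ([x, y, z] in m, in world coordinates, good to about 4 mm: a listed point, or the origin of a listed thing).
The state is a dict: "time": time; "joint_positions": joint angles; "qd": joint speeds; "joint_torque": joint torques, N m; "position": TCP position; "tool_rot": TCP orientation; "ft_force": force on the tool from outside, world axes, zero at the start; "torque": the same for the moment, N m; "grip_width": opening from 0.0 (shut) to 1.0 (fully open); "grip_force": force on a finger pad.
Only numpy, scipy, OpenCV 4.12 (cv2) and the standard library are available. Lean on these libraries where they do the work, as an engineer would, in place of code of your own. Each camera call takes 0.05 s, during which the arm holds its last target. There are 200 camera calls.

## Working session

There is one attempt and no reset: what is moved stays moved. The work goes in short steps, Python scripts to look and compute and a shell command to move; the robot and the scene stay as the last step left them, time stands still between calls to the robot, and variables do not carry over. Pictures are saved under pics/ and viewed, at most 10 in all, crops included, and the job is handed in when it is done.

```bash
ls; mkdir -p pics; cat > h.py <<'E'
import numpy as np, cv2
from bench import ctrl
from scipy.spatial.transform import Rotation as R
def shot(cam,name=None):
    im,d=ctrl.get_image(cam)
    if name: cv2.imwrite('pics/'+name,cv2.cvtColor(im,cv2.COLOR_RGB2BGR))
    return im,d
def pose(cam):
    m=ctrl.camera_model(cam); o=np.array(m['orientation'])
    Rm=o if o.shape==(3,3) else (R.from_rotvec(o).as_matrix() if o.size==3 else R.from_quat(o).as_matrix())
    return np.array(m['intrinsics']),np.array(m['origin']),Rm
def cloud(cam,d):
    K,o,Rm=pose(cam); v,u=np.mgrid[:d.shape[0],:d.shape[1]]
    p=np.stack([(u-K[0,2])/K[0,0]*d,(v-K[1,2])/K[1,1]*d,d],-1)@Rm.T+o
    p[d==0]=np.nan; return p
def proj(cam,x):
    K,o,Rm=pose(cam); c=(np.array(x)-o)@Rm; c=c@K.T; return c[...,:2]/c[...,2:]
E
python3 - <<'E'
from h import *
for c in('scene','top'):
    shot(c,c+'0.png'); print(c,ctrl.camera_model(c))
    for q in 'dryer drawer_handle frame_orange frame_grey_a viewer_panel bottle flask vial_black vial_blue tape_roll'.split():
        for r in ctrl.mark_of(c,q): print(q,np.round(r['xyz'],3),round(r['confidence'],2),proj(c,r['xyz']).round())
s=ctrl.get_state();print(s)
E
```

```text
pics
scene {'intrinsics': array([[484.57627083,   0.        , 321.09065723],
       [  0.        , 484.57627083, 209.08132299],
       [  0.        ,   0.        ,   1.        ]]), 'origin': array([ 0.86845119, -0.42653532,  1.11769763]), 'orientation': array([-2.54243886, -0.59913655,  0.17246762])}
drawer_handle [0.592 0.18  0.132] 0.97 [333. 183.]
drawer_handle [ 0.494 -0.184  0.031] 0.26 [227. 307.]
frame_orange [0.589 0.175 0.13 ] 0.33 [331. 184.]
frame_grey_a [ 0.584 -0.079 -0.   ] 0.4 [283. 290.]
viewer_panel [ 0.492 -0.183  0.031] 0.96 [226. 307.]
bottle [ 0.515  0.208 -0.001] 0.92 [311. 192.]
bottle [ 0.456  0.05  -0.002] 0.66 [264. 229.]
bottle [0.427 0.28  0.009] 0.63 [295. 159.]
flask [ 0.687 -0.096 -0.003] 0.98 [317. 315.]
vial_black [ 0.448  0.384 -0.   ] 0.58 [319. 138.]
vial_black [0.589 0.176 0.13 ] 0.47 [331. 184.]
vial_blue [ 0.584 -0.082  0.002] 0.63 [282. 291.]
top {'intrinsics': array([[369.44281848,   0.        , 318.03456694],
       [  0.        , 369.44281848, 192.40356134],
       [  0.        ,   0.        ,   1.        ]]), 'origin': array([0.48582589, 0.
[... 701 characters left out ...]
tions': array([-1.09291421,  0.32101765, -0.07010091,  1.45050151,  0.02259627,
        1.37079278, -0.05685769]), 'qd': array([-2.12375698e-04,  1.26479852e-03, -7.26751933e-04, -7.73103728e-05,
       -1.41422211e-03,  5.69634828e-04, -9.91612256e-05]), 'joint_torque': array([-6.44482526e-06, -4.91124916e+01, -4.03718362e-01, -3.12773323e+01,
       -6.38596318e-02,  3.36926244e-02,  2.14130375e-05]), 'position': array([0.2907958 , 0.58134636, 0.2415743 ]), 'tool_rot': array([7.21889307e-01, 3.05747291e+00, 8.99120053e-05]), 'ft_force': array([0.35641398, 0.43109791, 0.82102367]), 'torque': array([-0.00295086, -0.02858203,  0.0465076 ]), 'grip_force': 0.0, 'grip_width': 0.9990513903934651}
```

View both.

View pics/scene0.png

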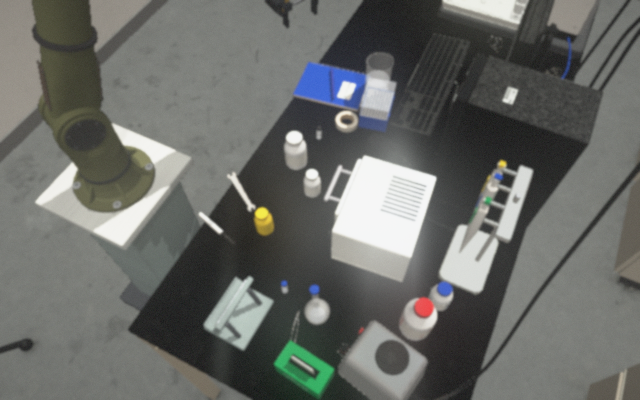

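View pics/top0.png

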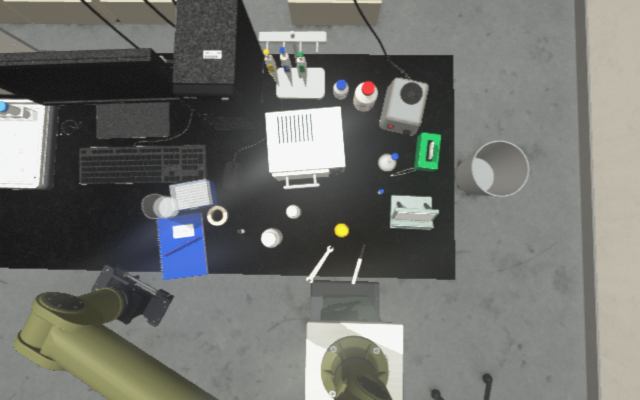

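```bash
cat > m.py <<'E'
from h import *
P={};I={}
for c in('scene','top'):
    I[c],d=shot(c); P[c]=cloud(c,d)
cr=cv2.resize(I['scene'][120:260,220:360],(560,560),interpolation=cv2.INTER_CUBIC)
cv2.imwrite('pics/crop0.png',cv2.cvtColor(cr,cv2.COLOR_RGB2BGR))
def sel(c,lo,hi):
    p=P[c].reshape(-1,3); return p[np.all((p>lo)&(p<hi),1)]
for c in P:
    p=sel(c,[.57,0,.143],[.9,.35,.165])
    print(c,'dryer top',len(p),np.median(p[:,2]),cv2.minAreaRect((p[:,:2]*1000).astype(np.float32)),cv2.boxPoints(cv2.minAreaRect((p[:,:2]*1000).astype(np.float32))).round().tolist())
    p=sel(c,[.5,.1,.12],[.6,.28,.142]); print('handle',len(p),p.min(0).round(3) if len(p) else 0,p.max(0).round(3) if len(p) else 0, np.median(p,0))
    for n,b in dict(small=(.513,.21),big=(.425,.28),yellow=(.457,.05),flask=(.688,-.095),vb=(.584,-.08),vk=(.447,.385)).items():
        p=sel(c,[b[0]-.045,b[1]-.045,.008],[b[0]+.045,b[1]+.045,.25])
        if n=='small': p=p[p[:,0]<.56]
        if len(p): 
            t=p[p[:,2]>p[:,2].max()-.008]; print(n,len(p),p.min(0).round(3),p.max(0).round(3),'top',t.mean(0).round(3))
    # viewer face plane
    p=sel(c,[.45,-.26,.045],[.56,-.10,.11])
    best=None;rng=np.random.default_rng(0)
    for _ in range(400):
        a=p[rng.choice(len(p),3,0)];n=np.cross(a[1]-a[0],a[2]-a[0]);n/=np.linalg.norm(n)+1e-9
        if not(.15<abs(n[2])<.5): continue
        k=np.abs((p-a[0])@n)<.003
        if best is None or k.sum()>best.sum(): best=k
    if best is not None:
        q=p[best];m=q.mean(0);n=np.linalg.svd(q-m)[2][2];n*=np.sign(n[0]) 
        print('viewer plane',len(p),len(q),m.round(3),n.round(3),'lean',np.arcsin(abs(n[2])),'yaw',np.arctan2(n[1],n[0]),q.min(0).round(3),q.max(0).round(3))
E
python3 m.py
```

```text
scene dryer top 7069 0.1522152801786062 ((769.9714965820312, 197.24119567871094), (284.30828857421875, 281.3329162597656), 5.314444541931152) [[615.0, 324.0], [641.0, 44.0], [925.0, 70.0], [898.0, 350.0]]
handle 163 [0.585 0.125 0.128] [0.6   0.23  0.141] [0.59362178 0.18194198 0.13540275]
small 370 [0.492 0.186 0.009] [0.539 0.228 0.084] top [0.516 0.21  0.08 ]
big 677 [0.396 0.245 0.008] [0.463 0.302 0.113] top [0.43  0.278 0.108]
yellow 378 [0.438 0.026 0.008] [0.482 0.072 0.085] top [0.46 0.05 0.08]
flask 643 [ 0.646 -0.14   0.008] [ 0.716 -0.068  0.171] top [ 0.684 -0.1    0.166]
vb 131 [ 0.539 -0.125  0.008] [ 0.597 -0.07   0.049] top [ 0.589 -0.077  0.045]
vk 59 [0.442 0.367 0.008] [0.456 0.394 0.048] top [0.449 0.386 0.044]
viewer plane 587 311 [ 0.531 -0.183  0.085] [ 0.932 -0.02   0.362] lean 0.3700854536258893 yaw -0.021824463286744672 [ 0.522 -0.247  0.045] [ 0.549 -0.114  0.102]
top dryer top 4631 0.15078290330153377 ((766.3285522460938, 200.65618896484375), (285.4056396484375, 287.92486572265625), 5.648583889007568) [[610.0, 330.0], [638.0, 43.0], [923.0, 71.0], [894.0, 358.0]]
handle 132 [0.582 0.123 0.129] [0.6   0.23  0.141] [0.59008925 0.17782276 0.13384591]
small 156 [0.492 0.186 0.013] [0.535 0.228 0.084] top [0.514 0.209 0.079]
big 315 [0.398 0.245 0.011] [0.458 0.304 0.112] top [0.426 0.275 0.108]
yellow 152 [0.434 0.028 0.016] [0.476 0.07  0.084] top [0.456 0.047 0.079]
flask 287 [ 0.644 -0.133  0.008] [ 0.712 -0.071  0.17 ] top [ 0.681 -0.102  0.166]
vb 39 [ 0.54  -0.123  0.008] [ 0.593 -0.073  0.046] top [ 0.587 -0.079  0.043]
vk 30 [0.439 0.376 0.008] [0.452 0.388 0.046] top [0.445 0.383 0.043]
viewer plane 484 320 [ 0.511 -0.182  0.076] [ 0.925 -0.024 -0.38 ] lean 0.38975766482350244 yaw -0.026287077148821045 [ 0.498 -0.249  0.045] [ 0.525 -0.116  0.1  ]
```

View pics/crop0.png

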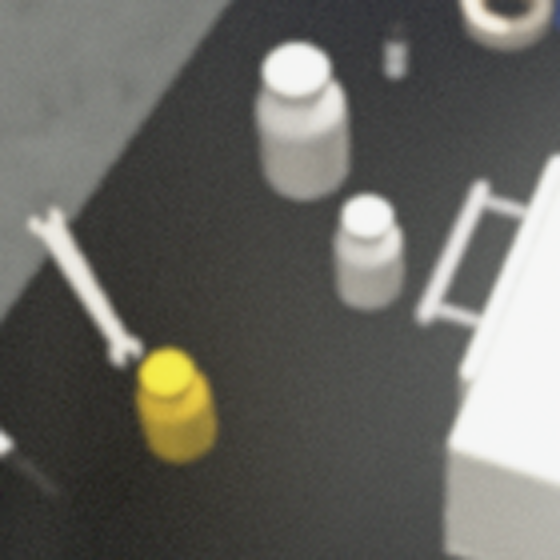

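Look-alikes for the bottle in the scene picture are the large white bottle at (295,150), the small white one at (312,183) and the yellow one at (264,221). I choose the small white one: it is 80 mm high, 45 mm across, and stands in front of the drawer. The crop confirms this, and the large one measures about 110 mm high. Next I refine the dryer and viewer poses and plan the bottle reach.

```bash
cat >> h.py <<'E'
def plan(xyz,az):
    """rows' totals to bring TCP to xyz with tool y azimuth az (mod pi), tool down"""
    s=ctrl.get_state(); T=R.from_rotvec(s['tool_rot']).as_matrix(); p=np.array(s['position'])
    d=T.T@(np.array(xyz)-p)*1000
    a=np.arctan2(T[1,1],T[0,1]); t=(a-az+np.pi/2)%np.pi-np.pi/2
    print('t',round(s['time'],2),'pos',p.round(4),'az',round(a,3),'tilt',round(np.degrees(np.arccos(-T[2,2])),2),'-> t[xyz]',d.round(1),'turn',round(np.degrees(t)/5,2),'or',round(np.degrees(t-np.sign(t)*np.pi)/5,2),'j7',round(s['joint_positions'][6],2),'F',np.round(s['ft_force'],1),'grip',round(s['grip_width']*87,1),round(s['grip_force'],1))
E
python3 - <<'E'
from h import *
P={}
for c in('scene','top'):
    im,d=shot(c); p=cloud(c,d); P[c]=p; z=p[...,2]
    m=((z>.14)&(z<.165)&(p[...,0]>.6)&(p[...,0]<.86)&(p[...,1]>.03)&(p[...,1]<.33)).astype(np.uint8)
    m=cv2.morphologyEx(m,cv2.MORPH_OPEN,np.ones((3,3)))
    n,l,st,_=cv2.connectedComponentsWithStats(m); k=1+np.argmax(st[1:,4]); q=p[l==k]
    r=cv2.minAreaRect((q[:,:2]*1000).astype(np.float32)); print(c,'rect',r,cv2.boxPoints(r).round().tolist())
    h=p[(z>.12)&(z<.145)&(p[...,0]>.56)&(p[...,0]<.605)&(p[...,1]>.11)&(p[...,1]<.25)]
    h=h[h[:,2]>.128]
    vx,vy,x0,y0=cv2.fitLine((h[:,:2]*1000).astype(np.float32),cv2.DIST_HUBER,0,1,.01).ravel(); print('handle yaw',np.degrees(np.arctan2(-vx*np.sign(vy),abs(vy))),x0,y0,np.ptp(h[:,1]))
q=P['top']; 
# viewer profile: x vs z for |y+.183|<.05
p=q.reshape(-1,3); p=p[(abs(p[:,1]+.183)<.06)&(p[:,0]>.44)&(p[:,0]<.6)]
for a in np.arange(.45,.57,.004):
    w=p[(p[:,0]>=a)&(p[:,0]<a+.004)]; print(round(a,3),len(w),np.percentile(w[:,2],[5,25,50,75,95]).round(3) if len(w) else '')
v=q[(q[...,2]>.02)&(abs(q[...,0]-.5)<.06)&(abs(q[...,1]+.183)<.09)]; r=cv2.minAreaRect((v[:,:2]*1000).astype(np.float32)); print('viewer rect',r)
t=q[(q[...,2]>.085)&(q[...,2]<.11)&(abs(q[...,0]-.525)<.03)&(abs(q[...,1]+.183)<.09)]
f=cv2.fitLine((t[:,:2]*1000).astype(np.float32),cv2.DIST_HUBER,0,1,.01).ravel(); print('panel top line',f,t[:,1].min(),t[:,1].max(), 'yaw',np.degrees(np.arctan2(-f[0]*np.sign(f[1]),abs(f[1]))))
plan([.5145,.2095,.13],np.pi/2-.1)
E
```

```text
scene rect ((728.1962280273438, 170.3653564453125), (196.39390563964844, 233.61936950683594), 5.397371292114258) [[619.0, 277.0], [641.0, 45.0], [837.0, 63.0], [815.0, 296.0]]
handle yaw 4.450043 594.5893 176.18169 0.10849578895116074
top rect ((726.8668212890625, 167.78717041015625), (195.20054626464844, 230.11129760742188), 5.596466541290283) [[619.0, 273.0], [641.0, 44.0], [835.0, 63.0], [813.0, 292.0]]
handle yaw 4.545789 590.24603 176.9318 0.1072314541029573
0.45 46 [-0.005 -0.002 -0.     0.001  0.003]
0.454 44 [-0.005 -0.004 -0.001  0.001  0.003]
0.458 45 [-0.005 -0.003 -0.001  0.     0.002]
0.462 39 [-0.004 -0.002 -0.001  0.004  0.01 ]
0.466 44 [-0.002  0.008  0.011  0.013  0.033]
0.47 43 [0.009 0.031 0.037 0.041 0.044]
0.474 49 [0.037 0.04  0.042 0.044 0.047]
0.478 47 [0.031 0.032 0.033 0.034 0.036]
0.482 42 [0.029 0.031 0.032 0.034 0.036]
0.486 41 [0.027 0.03  0.032 0.034 0.036]
0.49 46 [0.027 0.028 0.029 0.03  0.033]
0.494 50 [0.026 0.031 0.035 0.038 0.044]
0.498 47 [0.038 0.046 0.048 0.051 0.057]
0.502 45 [0.049 0.053 0.058 0.062 0.065]
0.506 53 [0.061 0.066 0.07  0.073 0.
[... 307 characters left out ...]
.01  0.012 0.016 0.055]
0.542 37 [0.007 0.01  0.012 0.02  0.041]
0.546 38 [0.008 0.01  0.011 0.014 0.031]
0.55 43 [0.007 0.009 0.012 0.014 0.021]
0.554 44 [0.007 0.01  0.011 0.013 0.014]
0.558 44 [0.006 0.008 0.01  0.012 0.013]
0.562 41 [0.006 0.008 0.01  0.012 0.015]
0.566 39 [0.007 0.01  0.011 0.013 0.015]
viewer rect ((510.5960388183594, -182.78439331054688), (134.80987548828125, 80.75477600097656), 87.44184875488281)
panel top line [ 3.6447991e-02  9.9933553e-01  5.2141174e+02 -1.8233861e+02] -0.2482459023386104 -0.11585559778765844 yaw -2.0887787
t 1.3 pos [0.2908 0.5813 0.2416] az 1.107 tilt 0.0 -> t[xyz] [-366.4 -232.5  111.6] turn -4.17 or 31.83 j7 -0.06 F [0.3 0.3 0.3] grip 86.9 0.0
```

```bash
python3 -m crank '[{"tx":-52,"ty":-33,"tz":0,"turn":-1},{"tx":-104,"ty":-66,"tz":0,"turn":-2},{"tx":-156,"ty":-99,"tz":0,"turn":-3},{"tx":-208,"ty":-132,"tz":0,"turn":-4.2},{"tx":-260,"ty":-165,"tz":0,"turn":-4.2}]' 80
python3 -c "
from h import *
plan([.5145,.2095,.13],np.pi/2-.1)"
```

```text
time: 1.92
position: [0.4504, 0.3157, 0.2419]
tool_rot: [0.151, 3.137, 0.001]
ft_force: [0.7, 1.0, 0.6]
grip_width: 0.924
grip_force: 0.0
t 1.93 pos [0.4504 0.3157 0.2419] az 1.474 tilt 0.06 -> t[xyz] [-73.9 -99.6 111.9] turn 0.04 or -35.96 j7 0.82 F [0.7 1.  0.6] grip 80.4 0.0
```

```bash
python3 -m crank '[{"tx":-37,"ty":-50,"tz":0,"turn":0},{"tx":-74,"ty":-100,"tz":10,"turn":0},{"tx":-74,"ty":-100,"tz":60,"turn":0},{"tx":-74,"ty":-100,"tz":100,"turn":0},{"tx":-74,"ty":-100,"tz":100,"turn":0}]' 80
python3 -c "
from h import *
plan([.5145,.2095,.050],np.pi/2-.1)"
```

```text
time: 2.55
position: [0.5112, 0.2096, 0.1387]
tool_rot: [-0.153, -3.132, 0.005]
ft_force: [0.2, -0.2, 0.6]
grip_width: 0.92
grip_force: 0.0
t 2.55 pos [0.5112 0.2096 0.1387] az 1.473 tilt 0.38 -> t[xyz] [-3.8  0.5 88.6] turn 0.03 or -35.97 j7 1.07 F [ 0.2 -0.2  0.6] grip 80.1 0.0
```

```bash
python3 -m crank '[{"tx":-2,"ty":0,"tz":30,"turn":0},{"tx":-2,"ty":0,"tz":60,"turn":0},{"tx":-2,"ty":0,"tz":88,"turn":0},{"tx":-2,"ty":0,"tz":88,"turn":0}]' 80
python3 -m crank '[{"tx":0,"ty":0,"tz":0,"turn":0},{"tx":0,"ty":0,"tz":0,"turn":0},{"tx":0,"ty":0,"tz":0,"turn":0},{"tx":0,"ty":0,"tz":0,"turn":0},{"tx":0,"ty":0,"tz":0,"turn":0}]' 30 15
python3 -c "
from h import *
plan([.56,.36,.09],np.pi/2-.1)"
```

```text
time: 3.05
position: [0.5151, 0.2107, 0.0536]
tool_rot: [-0.152, -3.137, 0.001]
ft_force: [-0.4, -0.8, 1.6]
grip_width: 0.917
grip_force: 0.0
time: 3.68
position: [0.5157, 0.2105, 0.0539]
tool_rot: [0.153, 3.137, 0.0]
ft_force: [0.1, -0.4, 0.8]
grip_width: 0.488
grip_force: 15.0
t 3.67 pos [0.5157 0.2105 0.0539] az 1.473 tilt 0.03 -> t[xyz] [-29.6 153.1 -36.1] turn 0.03 or -35.97 j7 1.08 F [ 0.1 -0.4  0.8] grip 42.4 15.0
```

```bash
python3 -m crank '[{"tx":0,"ty":0,"tz":-25,"turn":0},{"tx":-5,"ty":30,"tz":-40,"turn":0},{"tx":-15,"ty":75,"tz":-40,"turn":0},{"tx":-25,"ty":120,"tz":-40,"turn":0},{"tx":-30,"ty":153,"tz":-40,"turn":0}]'
python3 -m crank '[{"tx":0,"ty":0,"tz":0,"turn":0},{"tx":0,"ty":0,"tz":20,"turn":0},{"tx":0,"ty":0,"tz":34,"turn":0},{"tx":0,"ty":0,"tz":38,"turn":0},{"tx":0,"ty":0,"tz":39,"turn":0}]'
python3 -c "
from h import *
plan([.56,.36,.054],np.pi/2-.1)"
```

```text
time: 4.3
position: [0.5602, 0.3621, 0.0932]
tool_rot: [-0.151, -3.138, -0.001]
ft_force: [-0.2, -0.2, -0.1]
grip_width: 0.485
grip_force: 15.0
time: 4.92
position: [0.5604, 0.359, 0.0543]
tool_rot: [-0.155, -3.138, 0.001]
ft_force: [-0.7, 0.6, -0.5]
grip_width: 0.489
grip_force: 15.0
t 4.92 pos [0.5604 0.359  0.0543] az 1.472 tilt 0.02 -> t[xyz] [0.5 1.  0.3] turn 0.02 or -35.98 j7 0.91 F [-0.7  0.6 -0.5] grip 42.5 15.0
```

```bash
python3 -m crank '[{"tx":0,"ty":0,"tz":0,"turn":0},{"tx":0,"ty":0,"tz":0,"turn":0},{"tx":0,"ty":0,"tz":0,"turn":0},{"tx":0,"ty":0,"tz":-40,"turn":0},{"tx":0,"ty":0,"tz":-100,"turn":0}]' 80
python3 -m crank '[{"tx":0,"ty":0,"tz":-40,"turn":2},{"tx":0,"ty":0,"tz":-50,"turn":4},{"tx":0,"ty":0,"tz":-50,"turn":6},{"tx":0,"ty":0,"tz":-50,"turn":8},{"tx":0,"ty":0,"tz":-50,"turn":10}]' 40
python3 -c "
from h import *
for c in('scene','top'):
    shot(c)
    print([(np.round(r['xyz'],3),round(r['confidence'],2)) for r in ctrl.mark_of(c,'bottle')])
plan([.592,.178,.2],.094)"
```

```text
time: 5.55
position: [0.5588, 0.3592, 0.1534]
tool_rot: [-0.152, -3.134, 0.005]
ft_force: [0.7, 0.8, -0.0]
grip_width: 0.899
grip_force: 0.0
time: 6.18
position: [0.5602, 0.36, 0.2048]
tool_rot: [1.472, 2.775, 0.001]
ft_force: [-0.4, 0.6, 0.1]
grip_width: 0.488
grip_force: 0.0
[(array([0.427, 0.28 , 0.004]), 0.93), (array([ 0.558,  0.358, -0.   ]), 0.85), (array([ 0.452,  0.048, -0.   ]), 0.67)]
[(array([ 0.425,  0.28 , -0.   ]), 0.76), (array([ 0.556,  0.363, -0.002]), 0.61), (array([0.457, 0.048, 0.001]), 0.48)]
t 6.38 pos [0.5601 0.3601 0.2047] az 0.604 tilt 0.01 -> t[xyz] [-167.9  -77.2    4.7] turn 5.85 or -30.15 j7 0.06 F [ 0.1 -0.1 -0.4] grip 39.9 0.0
```

```bash
python3 -m crank '[{"tx":-42,"ty":-19,"tz":0,"turn":1.5},{"tx":-84,"ty":-38,"tz":0,"turn":3},{"tx":-126,"ty":-57,"tz":0,"turn":4.5},{"tx":-168,"ty":-77,"tz":0,"turn":5.85},{"tx":-168,"ty":-77,"tz":0,"turn":5.85}]' 28
python3 -c "
from h import *
shot('top'); print([(np.round(r['xyz'],3),round(r['confidence'],2)) for r in ctrl.mark_of('top','drawer_handle')])
plan([.592,.178,.131],.094)"
```

```text
time: 7.0
position: [0.593, 0.1717, 0.2052]
tool_rot: [2.124, 2.311, -0.001]
ft_force: [0.6, 0.8, -0.1]
grip_width: 0.32
grip_force: 0.0
[]
t 7.1 pos [0.5917 0.1777 0.2048] az 0.092 tilt 0.05 -> t[xyz] [ 0.2  0.3 73.8] turn -0.03 or 35.97 j7 -0.15 F [-0.2  0.6  0. ] grip 27.8 0.0
```

```bash
python3 -m crank '[{"tx":0,"ty":0,"tz":30,"turn":0},{"tx":0,"ty":0,"tz":55,"turn":0},{"tx":0,"ty":0,"tz":72,"turn":0},{"tx":0,"ty":0,"tz":72,"turn":0}]'
python3 -m crank '[{"tx":0,"ty":0,"tz":0,"turn":0},{"tx":0,"ty":0,"tz":0,"turn":0},{"tx":0,"ty":0,"tz":0,"turn":0}]' 5 25
python3 -c "
from h import *
plan([.468,.166,.133],.094)"
```

```text
time: 7.6
position: [0.5905, 0.1787, 0.1312]
tool_rot: [-2.115, -2.321, 0.004]
ft_force: [-0.4, 1.0, 1.0]
grip_width: 0.322
grip_force: 0.0
time: 7.98
position: [0.5905, 0.178, 0.1335]
tool_rot: [-2.117, -2.318, 0.002]
ft_force: [-5.2, -1.2, 4.2]
grip_width: 0.117
grip_force: 25.0
t 7.97 pos [0.5905 0.178  0.1335] az 0.091 tilt 0.15 -> t[xyz] [  -0.8 -123.     0.8] turn -0.04 or 35.96 j7 -0.13 F [-5.2 -1.2  4.2] grip 10.2 25.0
```

```bash
python3 -m crank '[{"tx":0,"ty":-25,"tz":0,"turn":0},{"tx":0,"ty":-55,"tz":0,"turn":0},{"tx":0,"ty":-85,"tz":0,"turn":0},{"tx":0,"ty":-110,"tz":0,"turn":0},{"tx":0,"ty":-122,"tz":0,"turn":0}]'
python3 -m crank '[{"tx":0,"ty":-3,"tz":0,"turn":0},{"tx":0,"ty":-5,"tz":0,"turn":0},{"tx":0,"ty":-5,"tz":0,"turn":0}]'
python3 -c "
from h import *
plan([.468,.166,.133],.094)"
```

```text
time: 8.6
position: [0.4703, 0.1662, 0.1335]
tool_rot: [2.118, 2.318, 0.003]
ft_force: [2.5, -2.2, -0.5]
grip_width: 0.114
grip_force: 25.0
time: 8.98
position: [0.4665, 0.1659, 0.1335]
tool_rot: [2.119, 2.318, 0.002]
ft_force: [1.2, -3.1, 6.9]
grip_width: 0.113
grip_force: 25.0
t 8.97 pos [0.4665 0.1659 0.1335] az 0.09 tilt 0.1 -> t[xyz] [-0.   1.5  0.5] turn -0.05 or 35.95 j7 -0.28 F [ 1.2 -3.1  6.9] grip 9.9 25.0
```

```bash
python3 -m crank '[{"tx":0,"ty":-3,"tz":0,"turn":0},{"tx":0,"ty":-5,"tz":0,"turn":0},{"tx":0,"ty":-5,"tz":0,"turn":0}]'
python3 -m crank '[{"tx":0,"ty":3,"tz":0,"turn":0},{"tx":0,"ty":3,"tz":0,"turn":0},{"tx":0,"ty":3,"tz":0,"turn":0},{"tx":0,"ty":3,"tz":-60,"turn":0},{"tx":0,"ty":3,"tz":-120,"turn":0}]' 28
python3 -c "
from h import *
shot('scene','s2.png');im,d=shot('top','t2.png')
for c in('scene','top'):
    for q in('frame_orange','frame_grey_a','drawer_handle'):
        print(c,q,[(np.round(r['xyz'],3),round(r['confidence'],2),proj(c,r['xyz']).round()) for r in ctrl.mark_of(c,q)])
plan([.468,.166,.133],.094)"
```

```text
time: 9.35
position: [0.4658, 0.1658, 0.1335]
tool_rot: [2.115, 2.313, 0.014]
ft_force: [13.4, -1.9, -4.5]
grip_width: 0.114
grip_force: 25.0
time: 9.98
position: [0.4621, 0.1663, 0.2532]
tool_rot: [-2.117, -2.319, 0.003]
ft_force: [1.2, 0.1, -0.2]
grip_width: 0.324
grip_force: 0.0
scene frame_orange [(array([0.573, 0.158, 0.024]), 0.92, array([322., 209.])), (array([0.464, 0.166, 0.131]), 0.75, array([285., 168.]))]
scene frame_grey_a [(array([0.566, 0.195, 0.024]), 0.88, array([326., 197.])), (array([0.564, 0.229, 0.027]), 0.64, array([331., 187.])), (array([0.576, 0.121, 0.026]), 0.59, array([317., 220.]))]
scene drawer_handle [(array([0.466, 0.163, 0.132]), 0.79, array([285., 169.])), (array([ 0.685, -0.094, -0.003]), 0.68, array([317., 314.])), (array([0.575, 0.118, 0.028]), 0.2, array([316., 220.]))]
top frame_orange [(array([0.572, 0.158, 0.028]), 0.41, array([309., 194.]))]
top frame_grey_a [(array([0.566, 0.235, 0.025]), 0.63, array([286., 196.])), (array([0.577, 0.116, 0.034]), 0.63, array([322., 193.])), (array([0.565, 0.191, 0.03 ]), 0.62, array([299., 196.])), (array([ 0.732,  0.169, -0.002]), 0.36, array([307., 148.])), (array([0.447, 0.381, 0.001]), 0.32, array([243., 230.]))]
top drawer_handle [(array([0.466, 0.166, 0.127]), 0.83, array([304., 227.]))]
t 10.38 pos [0.4621 0.1659 0.2508] az 0.091 tilt 0.18 -> t[xyz] [ -0.3   6.2 117.8] turn -0.04 or 35.96 j7 -0.32 F [-0.  -0.6 -1.2] grip 28.2 0.0
```

View pics/s2.png

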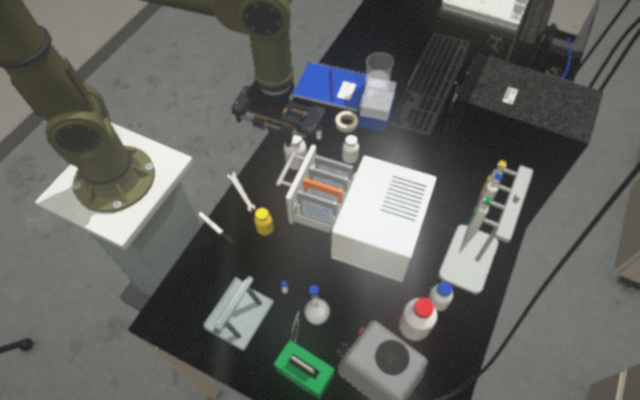

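```bash
cat > o.py <<'E'
from h import *
def orange():
    out=[]
    for c in('scene','top'):
        im,d=shot(c); p=cloud(c,d); hsv=cv2.cvtColor(im,cv2.COLOR_RGB2HSV)
        m=(hsv[...,0]>4)&(hsv[...,0]<17)&(hsv[...,1]>120)&(hsv[...,2]>90)&(p[...,0]>.4)&(p[...,0]<.68)&(p[...,1]<.28)&(p[...,2]>.02)
        q=p[m]; out.append(q)
    return out
E
python3 - <<'E'
from o import *
for q in orange():
    a=.094; l=(q[:,:2]-[.7335,.1695])@np.array([[np.cos(a),-np.sin(a)],[np.sin(a),np.cos(a)]])
    t=q[:,2]>.128
    print(len(q),t.sum(),'dryer xy pct of top',np.percentile(l[t],[2,50,98],axis=0).round(4).tolist(),np.percentile(q[:,2],[5,50,95]).round(3))
plan([.573,.1575,.20],.094+np.pi/2)
E
```

```text
244 183 dryer xy pct of top [[-0.2068, -0.0017], [-0.1602, 0.0012], [-0.1136, 0.0075]] [0.119 0.135 0.14 ]
21 18 dryer xy pct of top [[-0.1567, -0.0028], [-0.1412, -0.0009], [-0.1212, 0.0032]] [0.124 0.136 0.14 ]
t 10.47 pos [0.4625 0.166  0.2512] az 0.09 tilt 0.15 -> t[xyz] [-18.4 109.4  51. ] turn 17.96 or -18.04 j7 -0.32 F [-0.2  0.3 -0.4] grip 28.0 0.0
```

```bash
python3 -m crank '[{"tx":-4,"ty":22,"tz":0,"turn":-2},{"tx":-8,"ty":44,"tz":0,"turn":-4},{"tx":-12,"ty":66,"tz":0,"turn":-6},{"tx":-16,"ty":88,"tz":0,"turn":-8},{"tx":-18,"ty":110,"tz":0,"turn":-10}]' 26
python3 -m crank '[{"tx":0,"ty":0,"tz":0,"turn":-2},{"tx":0,"ty":0,"tz":0,"turn":-4},{"tx":0,"ty":0,"tz":20,"turn":-6},{"tx":0,"ty":0,"tz":40,"turn":-8},{"tx":0,"ty":0,"tz":40,"turn":-8}]' 26
python3 -c "
from h import *
plan([.5735,.157,.127],.094+np.pi/2)"
```

```text
time: 11.1
position: [0.5747, 0.1579, 0.2516]
tool_rot: [-0.931, -2.999, 0.002]
ft_force: [0.2, 0.3, -0.1]
grip_width: 0.298
grip_force: 0.0
time: 11.72
position: [0.5729, 0.1578, 0.2101]
tool_rot: [0.139, -3.134, 0.002]
ft_force: [0.1, 0.4, 0.5]
grip_width: 0.297
grip_force: 0.0
t 11.72 pos [0.5729 0.1578 0.2101] az 1.659 tilt 0.27 -> t[xyz] [-0.9 -0.7 83.1] turn -0.06 or 35.94 j7 1.41 F [0.1 0.4 0.5] grip 25.8 0.0
```

```bash
python3 -m crank '[{"tx":-1,"ty":-1,"tz":30,"turn":0},{"tx":-1,"ty":-1,"tz":55,"turn":0},{"tx":-1,"ty":-1,"tz":75,"turn":0},{"tx":-1,"ty":-1,"tz":83,"turn":0},{"tx":-1,"ty":-1,"tz":83,"turn":0}]' 26
python3 -m crank '[{"tx":0,"ty":0,"tz":0,"turn":0},{"tx":0,"ty":0,"tz":0,"turn":0},{"tx":0,"ty":0,"tz":0,"turn":0},{"tx":0,"ty":0,"tz":0,"turn":0}]' 2 25
python3 -c "
from h import *
plan([.5735,.157,.127],.094+np.pi/2)"
```

```text
time: 12.35
position: [0.5755, 0.1573, 0.1297]
tool_rot: [0.14, -3.138, 0.0]
ft_force: [-0.2, 0.1, 0.4]
grip_width: 0.299
grip_force: 0.0
time: 12.85
position: [0.5759, 0.1573, 0.1303]
tool_rot: [-0.142, 3.137, 0.001]
ft_force: [0.3, 0.7, 3.0]
grip_width: 0.09
grip_force: 25.0
t 12.85 pos [0.5759 0.1573 0.1303] az 1.661 tilt 0.07 -> t[xyz] [ 2.4 -0.1  3.3] turn -0.04 or 35.96 j7 1.43 F [0.3 0.7 3. ] grip 7.8 25.0
```

```bash
python3 -m crank '[{"tx":0,"ty":0,"tz":-20,"turn":0},{"tx":0,"ty":0,"tz":-50,"turn":0},{"tx":0,"ty":0,"tz":-80,"turn":0},{"tx":0,"ty":0,"tz":-110,"turn":0},{"tx":0,"ty":0,"tz":-135,"turn":0}]'
python3 -m crank '[{"tx":0,"ty":0,"tz":0,"turn":0}]'
python3 - <<'E'
from o import *
for q in orange(): print(len(q),np.percentile(q,[2,50,98],axis=0).round(3).tolist())
plan([.488,-.182,.26],-.04)
E
```

```text
time: 13.48
position: [0.5754, 0.1572, 0.2655]
tool_rot: [-0.142, 3.138, 0.0]
ft_force: [-0.4, 0.6, -1.5]
grip_width: 0.092
grip_force: 25.0
time: 13.6
position: [0.5764, 0.1575, 0.2663]
tool_rot: [-0.142, 3.135, 0.002]
ft_force: [0.4, 0.1, -1.3]
grip_width: 0.087
grip_force: 25.0
182 [[0.533, 0.127, 0.169], [0.608, 0.158, 0.257], [0.623, 0.165, 0.323]]Traceback (most recent call last):
  File "<stdin>", line 2, in <module>
    return _quantile_unchecked(
        a, q, axis, out, overwrite_input, method, keepdims, weights)
    return _ureduce(a,
                    func=_quantile_ureduce_func,
    ...<5 lines>...
                    overwrite_input=overwrite_input,
                    method=method)
    r = func(a, **kwargs)
    result = _quantile(arr,
                       quantiles=q,
    ...<2 lines>...
                       out=out,
                       weights=wgt)
    slices_having_nans = np.isnan(arr[-1, ...])
                                  ~~~^^^^^^^^^
IndexError: index -1 is out of bounds for axis 0 with size 0
```

```bash
python3 -c "
from h import *
plan([.4876,-.1845,.266],-.04)"
```

```text
t 13.7 pos [0.575  0.1572 0.2634] az 1.661 tilt 0.07 -> t[xyz] [ 117.8 -332.4   -2.3] turn -16.51 or 19.49 j7 1.41 F [-0.3 -0.1 -0.3] grip 7.8 25.0
```

```bash
python3 -m crank '[{"tx":8,"ty":-25,"tz":-2,"turn":1.5},{"tx":20,"ty":-58,"tz":-2,"turn":3.5},{"tx":34,"ty":-96,"tz":-2,"turn":5.5},{"tx":48,"ty":-134,"tz":-2,"turn":7.5},{"tx":60,"ty":-170,"tz":-2,"turn":9.5}]'
python3 -c "
from h import *
plan([.4876,-.1845,.266],-.04)"
```

```text
time: 14.32
position: [0.5296, -0.0188, 0.2646]
tool_rot: [-1.142, -2.924, 0.002]
ft_force: [1.5, -0.6, -1.5]
grip_width: 0.09
grip_force: 25.0
t 14.32 pos [ 0.5296 -0.0188  0.2646] az 0.826 tilt 0.16 -> t[xyz] [ -81.4 -150.3   -1.2] turn 9.93 or -26.07 j7 0.84 F [ 1.5 -0.6 -1.5] grip 7.8 25.0
```

```bash
python3 -m crank '[{"tx":-18,"ty":-33,"tz":0,"turn":2},{"tx":-36,"ty":-66,"tz":0,"turn":4},{"tx":-54,"ty":-99,"tz":0,"turn":6},{"tx":-70,"ty":-129,"tz":0,"turn":8},{"tx":-81,"ty":-150,"tz":0,"turn":9.9}]'
python3 -m crank '[{"tx":0,"ty":0,"tz":0,"turn":0},{"tx":0,"ty":0,"tz":0,"turn":0},{"tx":0,"ty":0,"tz":0,"turn":0}]'
python3 - <<'E'
from o import *
plan([.4876,-.1845,.16],-.04)
for q in orange(): 
    if len(q):print(len(q),np.percentile(q,[2,50,98],axis=0).round(3).tolist())
shot('scene','s3.png')
plan([.4876,-.1845,.16],-.04)
E
```

```text
time: 14.95
position: [0.4883, -0.1844, 0.2648]
tool_rot: [-2.263, -2.176, 0.003]
ft_force: [-0.3, 0.4, -1.9]
grip_width: 0.092
grip_force: 25.0
time: 15.32
position: [0.4903, -0.1812, 0.2661]
tool_rot: [-2.252, -2.19, 0.0]
ft_force: [1.0, 0.6, -1.0]
grip_width: 0.089
grip_force: 25.0
t 15.32 pos [ 0.4903 -0.1812  0.2661] az -0.028 tilt 0.05 -> t[xyz] [ -3.4  -2.5 106.1] turn 0.14 or -35.86 j7 0.3 F [ 1.   0.6 -1. ] grip 7.8 25.0
308 [[0.489, -0.226, 0.166], [0.495, -0.216, 0.23], [0.528, -0.13, 0.325]]
68 [[0.488, -0.177, 0.175], [0.493, -0.146, 0.271], [0.496, -0.129, 0.318]]
t 15.47 pos [ 0.4902 -0.182   0.2664] az -0.03 tilt 0.01 -> t[xyz] [ -2.6  -2.5 106.4] turn 0.12 or -35.88 j7 0.3 F [-0.3 -0.5 -1.3] grip 7.9 25.0
```

View pics/s3.png

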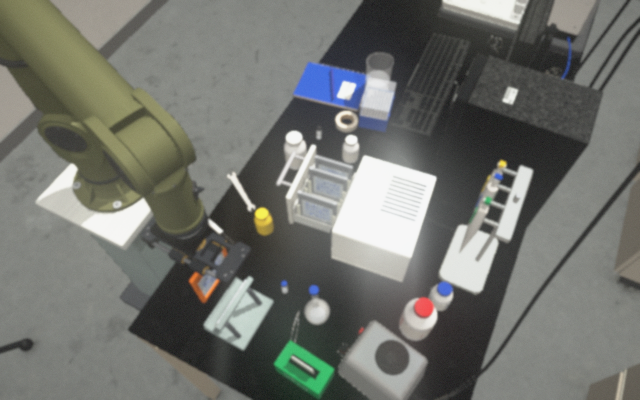

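```bash
python3 -m crank '[{"tx":-2.6,"ty":-2.5,"tz":30,"turn":0.12},{"tx":-2.6,"ty":-2.5,"tz":60,"turn":0.12},{"tx":-2.6,"ty":-2.5,"tz":90,"turn":0.12},{"tx":-2.6,"ty":-2.5,"tz":106,"turn":0.12},{"tx":-2.6,"ty":-2.5,"tz":106,"turn":0.12}]'
python3 -m crank '[{"tx":0,"ty":0,"tz":0,"turn":0},{"tx":0,"ty":0,"tz":0,"turn":0}]'
python3 - <<'E'
from o import *
T=shot('top','t4.png'); p=cloud('top',T[1])
for q in orange(): 
    if len(q):print(len(q),np.percentile(q,[2,50,98],axis=0).round(3).tolist())
q=p[(abs(p[...,1]+.183)<.05)&(p[...,2]>.025)&(p[...,2]<.06)&(p[...,0]>.44)&(p[...,0]<.52)]
print(len(q))
plan([.4876,-.1845,.14],-.04)
im=T[0][170:260,360:460]; cv2.imwrite('pics/c4.png',cv2.cvtColor(cv2.resize(im,None,fx=6,fy=6,interpolation=cv2.INTER_CUBIC),cv2.COLOR_RGB2BGR))
E
```

```text
time: 16.1
position: [0.4869, -0.185, 0.1598]
tool_rot: [-2.266, -2.174, 0.002]
ft_force: [-0.2, -0.3, -1.2]
grip_width: 0.092
grip_force: 25.0
time: 16.35
position: [0.4882, -0.1857, 0.1618]
tool_rot: [2.267, 2.173, 0.002]
ft_force: [0.7, -0.8, -1.7]
grip_width: 0.093
grip_force: 25.0
199 [[0.486, -0.23, 0.066], [0.492, -0.222, 0.127], [0.515, -0.133, 0.222]]
51 [[0.485, -0.186, 0.066], [0.49, -0.148, 0.166], [0.494, -0.133, 0.17]]
146
t 16.5 pos [ 0.4877 -0.1855  0.1612] az -0.042 tilt 0.07 -> t[xyz] [ 1.  -0.2 21.2] turn -0.03 or 35.97 j7 0.35 F [ 0.2 -0.1 -0.4] grip 8.0 25.0
```

View pics/c4.png

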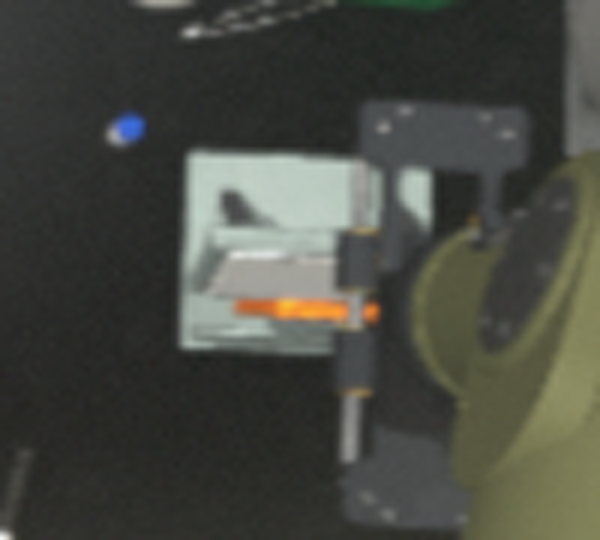

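```bash
python3 -m crank '[{"tx":0,"ty":0,"tz":10,"turn":0},{"tx":0,"ty":0,"tz":18,"turn":0},{"tx":0,"ty":0,"tz":20,"turn":0},{"tx":0,"ty":0,"tz":20,"turn":0}]'
python3 -m crank '[{"tx":0,"ty":0,"tz":2,"turn":0},{"tx":0,"ty":0,"tz":3,"turn":0},{"tx":0,"ty":0,"tz":4,"turn":0}]'
python3 -c "
from h import *
for _ in range(2): shot('top'); plan([.4876,-.1845,.1356],-.04)"
```

```text
time: 17.0
position: [0.4871, -0.1854, 0.1402]
tool_rot: [-2.268, -2.174, 0.001]
ft_force: [-0.6, 0.4, -0.9]
grip_width: 0.09
grip_force: 25.0
time: 17.38
position: [0.4874, -0.1854, 0.1366]
tool_rot: [2.268, 2.174, 0.0]
ft_force: [0.1, -0.6, -1.2]
grip_width: 0.091
grip_force: 25.0
t 17.43 pos [ 0.4873 -0.1854  0.1365] az -0.042 tilt 0.01 -> t[xyz] [0.9 0.2 0.9] turn -0.03 or 35.97 j7 0.37 F [-0.2  0.5 -1.8] grip 8.2 25.0
t 17.48 pos [ 0.4873 -0.1854  0.1365] az -0.042 tilt 0.01 -> t[xyz] [0.9 0.3 0.9] turn -0.03 or 35.97 j7 0.37 F [-0.4  0.6 -1.4] grip 7.9 25.0
```

No contact yet, so I creep down with force checks.

```bash
for i in 1 2; do python3 -m crank '[{"tx":0,"ty":0,"tz":1,"turn":0},{"tx":0,"ty":0,"tz":1.5,"turn":0},{"tx":0,"ty":0,"tz":1.5,"turn":0}]' | grep -E "position|ft"; done
python3 -c "
from h import *
for _ in range(2): shot('top'); plan([.4876,-.1845,.1356],-.04)"
```

```text
position: [0.4877, -0.1854, 0.1355]
ft_force: [0.8, 1.3, 4.0]
position: [0.4888, -0.1852, 0.135]
ft_force: [-0.4, 1.4, 8.1]
t 18.27 pos [ 0.4888 -0.1853  0.135 ] az -0.042 tilt 0.19 -> t[xyz] [ 0.7 -1.2 -0.6] turn -0.02 or 35.98 j7 0.37 F [0.2 1.7 7.8] grip 7.8 25.0
t 18.32 pos [ 0.4888 -0.1852  0.135 ] az -0.042 tilt 0.18 -> t[xyz] [ 0.7 -1.2 -0.6] turn -0.02 or 35.98 j7 0.37 F [-0.7  0.4  7.6] grip 7.9 25.0
```

```bash
python3 -m crank '[{"tx":0,"ty":1,"tz":0,"turn":0},{"tx":0,"ty":2,"tz":0,"turn":0},{"tx":0,"ty":3,"tz":0,"turn":0},{"tx":0,"ty":3,"tz":0,"turn":0}]' 14 5
python3 -m crank '[{"tx":0,"ty":1,"tz":0,"turn":0},{"tx":0,"ty":2,"tz":0,"turn":0},{"tx":0,"ty":3,"tz":0,"turn":0},{"tx":0,"ty":5,"tz":0,"turn":0},{"tx":0,"ty":7,"tz":0,"turn":0}]' 20
python3 -c "
from o import *
for q in orange(): 
    if len(q):print(len(q),np.percentile(q,[2,50,98],axis=0).round(3).tolist())
plan([.5245,-.186,.137],-.04)"
```

```text
time: 18.82
position: [0.4903, -0.1856, 0.1333]
tool_rot: [-2.268, -2.174, 0.0]
ft_force: [-0.9, 0.4, 0.2]
grip_width: 0.161
grip_force: 0.0
time: 19.45
position: [0.4975, -0.1858, 0.1336]
tool_rot: [2.268, 2.174, 0.0]
ft_force: [0.3, 0.2, 0.9]
grip_width: 0.23
grip_force: 0.1
142 [[0.493, -0.23, 0.039], [0.5, -0.221, 0.091], [0.525, -0.139, 0.191]]
84 [[0.487, -0.18, 0.039], [0.502, -0.151, 0.125], [0.509, -0.133, 0.207]]
t 19.55 pos [ 0.4976 -0.1858  0.1336] az -0.042 tilt 0.01 -> t[xyz] [ 1.  26.9 -3.4] turn -0.02 or 35.98 j7 0.38 F [ 0.2  0.  -0.7] grip 20.1 0.1
```

```bash
python3 -m crank '[{"tx":0,"ty":3,"tz":-1,"turn":0},{"tx":0,"ty":6,"tz":-2,"turn":0},{"tx":0,"ty":9,"tz":-3,"turn":0},{"tx":0,"ty":12,"tz":-3,"turn":0},{"tx":0,"ty":15,"tz":-3,"turn":0}]' 
python3 -m crank '[{"tx":0,"ty":2,"tz":0,"turn":0},{"tx":0,"ty":4,"tz":0,"turn":0},{"tx":0,"ty":6,"tz":0,"turn":0},{"tx":0,"ty":8,"tz":0,"turn":0},{"tx":0,"ty":8,"tz":0,"turn":0}]'
python3 -c "
from o import *
for q in orange(): 
    if len(q):
        print(len(q),np.percentile(q,[2,50,98],axis=0).round(3).tolist())
shot('scene','s5.png')
plan([.5245,-.186,.137],-.04)"
```

```text
time: 20.18
position: [0.5125, -0.1865, 0.1365]
tool_rot: [-2.268, -2.174, -0.0]
ft_force: [0.4, -0.6, 0.9]
grip_width: 0.229
grip_force: 0.1
time: 20.8
position: [0.5204, -0.1868, 0.1366]
tool_rot: [2.268, 2.174, 0.0]
ft_force: [0.1, -0.2, -0.3]
grip_width: 0.226
grip_force: 0.0
46 [[0.485, -0.231, 0.035], [0.523, -0.225, 0.133], [0.545, -0.204, 0.193]]
112 [[0.49, -0.183, 0.037], [0.518, -0.146, 0.121], [0.529, -0.133, 0.203]]
t 20.95 pos [ 0.5202 -0.1868  0.1366] az -0.042 tilt 0.0 -> t[xyz] [ 1.   4.2 -0.4] turn -0.03 or 35.97 j7 0.39 F [ 0.2 -0.2  0.3] grip 19.8 0.0
```

```bash
for i in 1 2; do python3 -m crank '[{"tx":0,"ty":1,"tz":0,"turn":0},{"tx":0,"ty":2,"tz":0,"turn":0},{"tx":0,"ty":2,"tz":0,"turn":0}]' |grep -E 'pos|ft'; done
python3 -c "
from o import *
q=orange()[1]; q=q[(q[:,2]<.128)&(q[:,2]>.033)]
m=q.mean(0);f=np.polyfit(q[:,2],q[:,0],1);print(len(q),'slope x/z',f,'expect .343; x at z=.03',np.polyval(f,.03),q.min(0),q.max(0))
plan([.5245,-.186,.137],-.04)"
```

```text
position: [0.5224, -0.1869, 0.1366]
ft_force: [0.2, 0.6, -0.3]
position: [0.5244, -0.187, 0.1365]
ft_force: [-1.1, -0.4, -0.6]
72 slope x/z [0.34853976 0.47721656] expect .343; x at z=.03 0.4876727501447098 [ 0.48756234 -0.18496266  0.03767937] [ 0.52741919 -0.13312542  0.12776003]
t 21.8 pos [ 0.5243 -0.187   0.1365] az -0.042 tilt 0.0 -> t[xyz] [ 1.   0.2 -0.5] turn -0.03 or 35.97 j7 0.39 F [-0.2  0.3  0.3] grip 20.2 0.0
```

```bash
python3 -m crank '[{"tx":0,"ty":0,"tz":0,"turn":0},{"tx":0,"ty":0,"tz":0,"turn":0},{"tx":0,"ty":0,"tz":-20,"turn":0},{"tx":0,"ty":0,"tz":-60,"turn":0},{"tx":0,"ty":0,"tz":-110,"turn":0}]' 40
python3 -m crank '[{"tx":0,"ty":0,"tz":-30,"turn":-2},{"tx":20,"ty":-20,"tz":-30,"turn":-4},{"tx":70,"ty":-30,"tz":-30,"turn":-4},{"tx":120,"ty":-40,"tz":-30,"turn":-4},{"tx":170,"ty":-50,"tz":-30,"turn":-4}]' 0
python3 - <<'E'
from o import *
for c in('scene','top'):
    shot(c,c+'6.png'); print([(np.round(r['xyz'],3),round(r['confidence'],2)) for r in ctrl.mark_of(c,'frame_orange')],[(np.round(r['xyz'],3),round(r['confidence'],2)) for r in ctrl.mark_of(c,'drawer_handle')])
q=orange()[1]; q=q[(q[:,2]<.15)]
f=np.polyfit(q[:,2],q[:,0],1);print(len(q),'slope',f,np.percentile(q,[1,50,99],axis=0).round(3).tolist())
plan([.44,.166,.25],.094)
a=cv2.imread('pics/scene6.png')[260:360,180:300]; b=cv2.imread('pics/top6.png')[170:270,360:480]
cv2.imwrite('pics/c6.png',np.hstack([cv2.resize(x,(400,333),interpolation=cv2.INTER_CUBIC) for x in(a,b)]))
E
```

```text
time: 22.42
position: [0.5236, -0.1867, 0.247]
tool_rot: [-2.267, -2.173, 0.002]
ft_force: [0.2, 0.2, 0.4]
grip_width: 0.455
grip_force: 0.0
time: 23.05
position: [0.4811, -0.0136, 0.2768]
tool_rot: [1.856, 2.534, 0.002]
ft_force: [0.3, 0.4, -0.7]
grip_width: 0.025
grip_force: 0.0
[(array([ 0.49 , -0.184,  0.024]), 0.64)] [(array([0.466, 0.165, 0.129]), 0.97), (array([ 0.492, -0.183,  0.029]), 0.6)]
[(array([ 0.485, -0.179,  0.03 ]), 0.58)] [(array([0.469, 0.168, 0.127]), 0.84), (array([ 0.5  ,  0.47 , -0.002]), 0.67)]
66 slope [0.36992916 0.47246272] [[0.489, -0.23, 0.04], [0.516, -0.223, 0.119], [0.528, -0.194, 0.138]]
t 23.45 pos [ 0.4817 -0.0167  0.2766] az 0.304 tilt 0.02 -> t[xyz] [186.8  14.9  26.5] turn 2.4 or -33.6 j7 0.25 F [ 0.1 -0.1 -0.8] grip 0.4 0.0
```

View pics/c6.png

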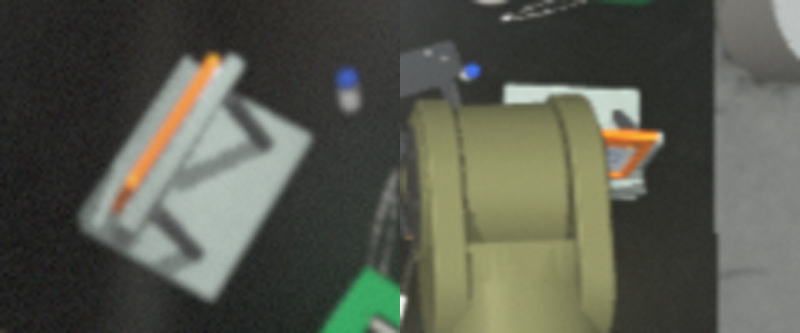

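```bash
python3 -m crank '[{"tx":55,"ty":12,"tz":0,"turn":1},{"tx":110,"ty":25,"tz":0,"turn":2},{"tx":160,"ty":36,"tz":10,"turn":2.4},{"tx":179,"ty":41,"tz":26,"turn":2.4},{"tx":179,"ty":41,"tz":26,"turn":2.4}]' 28
python3 -c "
from h import *
plan([.467,.1662,.1335],.094)"
```

```text
time: 24.08
position: [0.4659, 0.1676, 0.2489]
tool_rot: [-2.109, -2.328, 0.006]
ft_force: [-0.9, -0.6, 0.0]
grip_width: 0.312
grip_force: 0.0
t 24.07 pos [0.4659 0.1676 0.2489] az 0.098 tilt 0.21 -> t[xyz] [ -1.3   1.3 115.4] turn 0.05 or -35.95 j7 -0.3 F [-0.9 -0.6  0. ] grip 27.2 0.0
```

```bash
python3 -m crank '[{"tx":0,"ty":1,"tz":40,"turn":0},{"tx":0,"ty":1,"tz":80,"turn":0},{"tx":0,"ty":1,"tz":105,"turn":0},{"tx":0,"ty":1,"tz":115,"turn":0},{"tx":0,"ty":1,"tz":115,"turn":0}]' 28
python3 -m crank '[{"tx":0,"ty":0,"tz":0,"turn":0},{"tx":0,"ty":0,"tz":0,"turn":0},{"tx":0,"ty":0,"tz":0,"turn":0}]' 5 25
python3 -c "
from h import *
plan([.591,.178,.1335],.094)"
```

```text
time: 24.7
position: [0.4682, 0.1667, 0.1359]
tool_rot: [2.113, 2.324, -0.0]
ft_force: [-0.3, 0.6, 0.8]
grip_width: 0.321
grip_force: 0.0
time: 25.08
position: [0.4678, 0.1682, 0.1364]
tool_rot: [2.11, 2.327, 0.001]
ft_force: [-1.1, 0.5, 3.2]
grip_width: 0.117
grip_force: 25.0
t 25.07 pos [0.4678 0.1682 0.1364] az 0.098 tilt 0.05 -> t[xyz] [ -2.3 123.6   3. ] turn 0.04 or -35.96 j7 -0.28 F [-1.1  0.5  3.2] grip 10.2 25.0
```

```bash
python3 -m crank '[{"tx":0,"ty":20,"tz":0,"turn":0},{"tx":0,"ty":45,"tz":0,"turn":0},{"tx":0,"ty":70,"tz":0,"turn":0},{"tx":0,"ty":95,"tz":0,"turn":0},{"tx":0,"ty":112,"tz":0,"turn":0}]'
python3 -m crank '[{"tx":0,"ty":6,"tz":0,"turn":0},{"tx":0,"ty":11,"tz":0,"turn":0},{"tx":0,"ty":14,"tz":0,"turn":0},{"tx":0,"ty":15,"tz":0,"turn":0}]'
python3 -c "
from h import *
plan([.591,.178,.1335],.094)"
```

```text
time: 25.7
position: [0.5802, 0.1792, 0.1364]
tool_rot: [2.11, 2.327, 0.001]
ft_force: [-2.3, -0.8, 4.9]
grip_width: 0.113
grip_force: 25.0
time: 26.2
position: [0.5903, 0.1803, 0.1363]
tool_rot: [-2.106, -2.324, 0.009]
ft_force: [-12.6, -2.6, 12.5]
grip_width: 0.111
grip_force: 25.0
t 26.2 pos [0.5903 0.1803 0.1363] az 0.098 tilt 0.46 -> t[xyz] [-2.3  0.5  2.8] turn 0.05 or -35.95 j7 -0.15 F [-12.6  -2.6  12.5] grip 9.6 25.0
```

```bash
python3 -m crank '[{"tx":0,"ty":-2,"tz":0,"turn":0},{"tx":0,"ty":-2,"tz":0,"turn":0},{"tx":0,"ty":-2,"tz":0,"turn":0},{"tx":0,"ty":-2,"tz":-50,"turn":0},{"tx":0,"ty":-2,"tz":-110,"turn":0}]' 28
python3 -m crank '[{"tx":50,"ty":-20,"tz":-10,"turn":0},{"tx":100,"ty":-50,"tz":-10,"turn":0},{"tx":160,"ty":-80,"tz":-10,"turn":0},{"tx":200,"ty":-110,"tz":-10,"turn":0},{"tx":240,"ty":-130,"tz":-10,"turn":0}]'
python3 -m crank '[{"tx":0,"ty":0,"tz":0,"turn":0},{"tx":0,"ty":0,"tz":0,"turn":0}]'
python3 - <<'E'
from o import *
for c in('scene','top'):
    shot(c,c+'7.png')
    for n in('frame_orange','drawer_handle','bottle'): print(c,n,[(np.round(r['xyz'],3),round(r['confidence'],2)) for r in ctrl.mark_of(c,n)])
q=orange()[1]
q=q[(q[:,2]<.15)]
f=np.polyfit(q[:,2],q[:,0],1);print(len(q),'slope',f,np.percentile(q,[1,50,99],axis=0).round(3).tolist())
im,d=shot('top'); p=cloud('top',d).reshape(-1,3)
h=p[(p[:,2]>.128)&(p[:,2]<.145)&(p[:,0]>.56)&(p[:,0]<.605)&(p[:,1]>.11)&(p[:,1]<.25)];print('handle',len(h),np.median(h,0))
t=p[(p[:,2]>.12)&(p[:,2]<.16)&(abs(p[:,1]-.17)<.06)&(p[:,0]>.6)&(p[:,0]<.7)];print('panel front x',np.percentile(t[:,0],[1,50]))
plan([.5,.4,.3],.094)
a=cv2.imread('pics/top7.png'); cv2.imwrite('pics/c7.png',cv2.resize(a[80:270,220:460],(760,600),interpolation=cv2.INTER_CUBIC))
E
```

```text
time: 26.82
position: [0.5912, 0.18, 0.2452]
tool_rot: [-2.11, -2.326, 0.005]
ft_force: [1.1, -0.0, 0.7]
grip_width: 0.322
grip_force: 0.0
time: 27.45
position: [0.4373, 0.4084, 0.2556]
tool_rot: [-2.108, -2.329, -0.0]
ft_force: [-0.2, 0.8, -1.2]
grip_width: 0.319
grip_force: 0.0
time: 27.7
position: [0.4399, 0.4058, 0.2554]
tool_rot: [2.111, 2.326, -0.0]
ft_force: [-0.2, 0.0, 0.4]
grip_width: 0.322
grip_force: 0.0
scene frame_orange [(array([ 0.489, -0.179,  0.028]), 0.75), (array([ 0.686, -0.095, -0.001]), 0.48)]
scene drawer_handle [(array([0.589, 0.179, 0.132]), 0.69)]
scene bottle [(array([0.428, 0.281, 0.006]), 0.95), (array([0.455, 0.048, 0.004]), 0.77), (array([ 0.559,  0.359, -0.003]), 0.58)]
top frame_orange [(array([ 0.486, -0.181,  0.032]), 0.75), (array([ 0.493, -0.182,  0.035]), 0.19)]
top drawer_handle [(array([0.593, 0.176, 0.127]), 0.8)]
top bottle [(array([ 0.555,  0.36 , -0.003]), 0.74), (array([ 0.425,  0.281, -0.001]), 0.71), (array([0.457, 0.05 , 0.   ]), 0.68)]
203 slope [0.35213782 0.47543644] [[0.488, -0.23, 0.036], [0.516, -0.184, 0.117], [0.529, -0.133, 0.136]]
handle 137 [0.59027532 0.17782367 0.1339441 ]
panel front x [0.60617074 0.66002944]
t 28.25 pos [0.4394 0.4063 0.2556] az 0.097 tilt 0.01 -> t[xyz] [-12.2  59.8 -44.4] turn 0.04 or -35.96 j7 -0.67 F [-0.6  0.1  0.4] grip 28.2 0.0
```

View pics/c7.png

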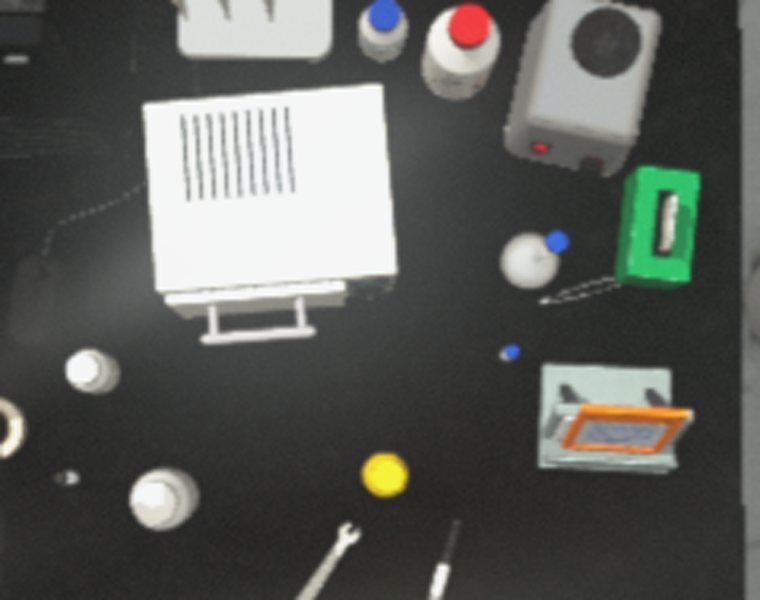

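The crop shows the frame leaning on the panel at about (625,430), the drawer shut with its handle at (258,335), and the bottle standing at (92,370). The handle measures the same position as at the start, the frame is within about 2 mm of centre, and its lean is about 0.34 rad. I hand the job in.

```bash
python3 -c "
from bench import ctrl
print(ctrl.close_job())"
```

```text
the job is handed in; nothing more can be done
None
```

The job is handed in (no verdict came back): the orange frame leans flat on the viewer about 2 mm off centre, the drawer is shut on the grey frames, and the bottle stands upright clear of the drawer.

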